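# Hook the arm bracket into the slotted post and press it down to lock

## Task

Take the loose yellow arm bracket from its black rest and fit it to the empty slotted post: feel both steel lugs into the two slots until the bracket's back plate meets the strip, then press it down until it is fully home and the orange spring latch has snapped out over its lower lip. Do it gently, never ramming or forcing the bracket against the post, let go of it at the end, and leave the other post and the things on the bench as they are.

Things in the scene. Friction and masses are not known exactly. Their poses are not given: they have to be found in the camera images.
- bracket: Loose yellow arm bracket, 0.28 kg, upright in the black rest at the start. Origin: bottom centre of the BACK face of its heel plate (x -8..0, y +-16, z 0..90 mm); z up, +x out of the back, the way the lugs point; the arm runs to -x, ending in a stop x -116..-110, y +-16, z 52..102. At the heel's foot a window (y +-7, z 3.5..16.5) above a lip (z 0..3.5).
- web_grip (a point): Where to grip the arm from above: on its mid-plane, 58 mm before the heel's back, z 70 mm of the bracket, near the centre of mass (x about -50). The arm is a vertical web 12 mm thick (y +-6), x -110..-8, z 50..90 mm in the bracket's frame; fingers have room at x -85..-32.
- press_pad (a point): Middle of the black press pad on top of the bracket beside the heel, at x -18, y 0, z 90 mm of the bracket; the pad measures 20 mm along x and 28 mm along y. Place to press down.
- lugs (a point): Point midway between the ends of the two steel lugs (x 12.5, y 0, z 42 mm of the bracket). Each lug is an L, 8 mm wide (y +-4): neck x 0..6.5, z 26..34 (lower) and 66..74 (upper); down-turned tip x 6.5..12.5, z 10..34 (lower) and 50..74 (upper).
- post: Empty slotted post, grey, 200 mm high, fixed. Origin on the bench below the middle of its front face (plane x = 0, looking to -x, toward the robot, turned up to 0.25 rad); lugs go in along +x. Its aluminium strip (44 wide, 5 mm thick) is open behind and clamped up to 7 mm left or right (y) of the post's middle, each time differently: not in the measured pose, to be felt or seen. Gentle forces do not shift it.
- slots_mid (a point): On the post's front face midway between its two slots, 121 mm up, at the POST's middle (the slots lie up to 7 mm to either side of it, with the strip). Slots: 11 mm wide, z 86..116 and 126..156 mm above the bench. The lugs enter with the bracket origin 76 to 82 mm above the bench.
- lock_seat (a point): Where the bracket's origin ends when home (give or take the strip's 7 mm in y, 1.5 mm play in x): 60 mm up, on a hard stop. Going down, the lip meets the latch at about 72 mm (it then hangs unheld) and needs a push of 8 to 22 N near the heel; at about 64 mm it snaps home. Forces between bracket and post must stay below 50 N.
- latch (a joint): Orange spring latch nose, 8 mm wide, on the strip's front face at its middle, about 67 mm above the bench. Value in m: 0 = fully out (4.5 mm proud of the strip), 0.006 = fully in. Reads 0 at first, is pushed in as the lip passes, and is back at 0 when locked in the window. Two soft black rubber buffers beside it yield under the heel (about 1 N).
- rest: Black parking rest, fixed to the bench: base plate 170 x 70 x 6 mm, on which the heel stands, and a saddle under the arm 89 to 101 mm ahead of the heel's back, cheeks up to z 69 mm. Origin on the bench below the bracket's starting origin, same axes. Lift the bracket straight up by 20 mm or more.
- post2: The other post, fixed of the same shape, on the other side, already carrying a fitted grey bracket (reaching 116 mm to -x of its frame, up to 162 mm high) and a white and blue reel. Not to be touched. Same origin and axes as the empty post.
- bottle: Bystander: white bottle, 48 mm diameter, 110 mm high, origin under its centre.
- tape: Bystander: green tape roll lying flat, 72 mm diameter, 22 mm high, origin under its centre.
- cup: Bystander: grey cup, 66 mm diameter, 70 mm high, origin under its centre.
Mind the look-alikes: they are no part of the job. Leave any blue look-alike of the post alone.

How it is judged:
On the way:
1. both lugs are through the slots, the back plate within 6 mm of the strip's face, and the bracket not yet pressed down (x of bracket in the frame of post between -0.006 and 0.002 m and y of bracket in the frame of post between -0.01 and 0.01 m and angle between the x axis of bracket and the x axis of post, either way round below 0.12 rad and z of bracket in the frame of post between 0.065 and 0.084 m), for 0.1 s.
At the end, for the whole second after the job is handed in: The bracket is locked on the empty post: in the post's frame its origin is 57 to 62.5 mm up, x -3 to +2 mm, y within 10 mm, its x axis within 0.12 rad of the post's, tilted less than 0.06 rad, at rest, and the latch is out (below 1 mm) (x of bracket in the frame of post between -0.003 and 0.002 m and y of bracket in the frame of post between -0.01 and 0.01 m and angle between the x axis of bracket and the x axis of post, either way round below 0.12 rad and z of bracket in the frame of post between 0.057 and 0.0625 m and angle between bracket's own z axis and vertical below 0.06 rad and value of joint latch below 0.001 m and linear speed of bracket below 0.02 m/s); the robot touches nothing.
It fails at once if the bracket is pressed or bumped against the empty post with more than 50 N (contact force between bracket and post above 50 N).
It fails at once if the other post or its bracket is touched with more than 5 N (contact force between post2 and anything else above 5 N).
It fails at once if the bottle is moved more than 30 mm or tipped (distance of bottle from where it was at the start of the episode above 0.03 m or angle between bottle's own z axis and vertical above 0.5 rad).
It fails at once if the tape is moved more than 30 mm or tipped (distance of tape from where it was at the start of the episode above 0.03 m or angle between tape's own z axis and vertical above 0.5 rad).
It fails at once if the cup is moved more than 30 mm or tipped (distance of cup from where it was at the start of the episode above 0.03 m or angle between cup's own z axis and vertical above 0.5 rad).
It also fails if it takes over 61 s, if anything falls off the work surface, if the arm or the gripper's body presses on something with over 40 N, if the wrist force passes 120 N, or if a joint passes its speed limit or range.

## Robot

A 6-joint arm with a two-finger parallel gripper is mounted at the origin on the work surface. World frame = base frame: x ahead of the robot, y to its left, z up, the work surface at z = 0. Lengths are in m, angles in rad, forces in N, time in s.
With the tool pointing down it reaches from about 0.25 to 0.775 m from the base axis. Payload 4 kg.
Tool frame: the origin (TCP) lies between the finger pads; the fingertips stand manip.tip_reach ahead of it and the grasp point (between the pads) lies 11 mm behind it (manip.tip_reach is the distance from the TCP to the fingertips, in m); x points along the fingers, z is the direction in which the jaws open and shut, and the axes are right-handed (so a half turn about x gives the same grasp; the last joint's range is limited). The gripper opens to 85 mm and grips with 20 to 120 N. Pads are 22 mm wide; open, the fingers measure 114 mm over their backs; the gripper's body (76 mm by 85 mm) begins 54 mm behind the grasp point. The pads swing forward as they close: fully open they stand 13 mm farther back than shut.
Start: joints at [-1.303, 0.087, 1.371, -0, 1.684, -0.103], TCP at [0.199, -0.513, 0.214] pointing down, gripper open.
Joint ranges: [-3.1, 3.1], [-0.76, 2.03], [0.27, 2.55], [-1.08, 4.22], [0.17, 2.65], [-2.57, 2.57]. Speed limits (rad/s): [2.79, 2.79, 3.14, 3.14, 3.14, 3.14].

## Interface

Orientations are given as a unit quaternion [x, y, z, w].
In Python, from rig import manip gives the robot as it stands.
- The arm moves only by the tool jog_arm, never from a script. Its argument "plan" is a list that holds one entry, the list of rows, each a list of 5 numbers: the shift along the world's x, y, z in mm, then the turn about the world's z in degrees, then the opening in per cent of the stroke, from 0 (shut) to 100 (fully open). A call has 1 to 8 rows; each row is the pose to reach, as a shift and turn from the pose commanded when the call began; what a row does not reach only later rows make up. A row lasts 1/10 s, in which the tool goes at most 50 mm and 8.59 degrees, less where a joint would pass 70% of its speed; a pose out of reach is approached as far as the arm can. A call with a gripper value outside its range is refused whole. The fingers move at their own pace and stop on an object; "squeeze" is the grip in N (left out, the last holds). Time passes only in rows, so rows that repeat a pose let the fingers close. It gives the time, the measured TCP pose, the force and the opening at its end, in the units of the state.
- manip.get_state(): the state, without advancing time (a new reading comes with each control period).
- manip.grab_frame(name): name is "scene" or "top"; returns a dict with "color" (420x560x3 uint8, red, green, blue), "fov_y" (degrees; the focal length in pixels is half the picture's height over the tangent of half this angle, whatever the lens; pixels are square), "cx", "cy" (the principal point, pixels), "rvec" (rotation vector, rad) and "tvec" (3), from world to camera coordinates, as OpenCV has them. Camera axes: x right, y down, z forward; pixel columns grow to the right and rows downward; lengths in m; the calibration is good to about 2 mm. A picture is of the moment at which its call begins. There is no depth.
- manip.sign_off(): hands the job in, once; it reports no verdict.
The state is a dict: "clock": time; "joint_pos": joint angles; "qvel": joint speeds; "joint_torque": joint torques, N m; "eef_pos": TCP position; "orientation": TCP orientation; "contact_force": force on the tool from outside, world axes, zero at the start; "ft_torque": the same for the moment, N m; "width": finger opening in m.
Only numpy, scipy, OpenCV 4.12 (cv2) and the standard library are available. Lean on these libraries where they do the work, as an engineer would, in place of code of your own. Each camera call takes 0.05 s, during which the arm holds its last target.

## Working session

There is one attempt and no reset: what is moved stays moved. The work goes in short steps, Python scripts to look and compute and a tool call to move; the robot and the scene stay as the last step left them, time stands still between calls to the robot, and variables do not carry over. Pictures are saved under pics/ and viewed, and the job is handed in when it is done.

Besides the shell and the picture viewer there is one more tool, called after "Request:" as name(argument=value, ...), one argument or row to a line, values as JSON. jog_arm: Moves the arm, as the interface text tells. Its arguments: {"type":"object","properties":{"plan":{"type":"array"},"squeeze":{"type":"number"}},"required":["plan"]}

```bash
mkdir -p pics; ls; python3 - <<'E'
from rig import manip
import cv2
for n in ["scene","top"]:
    f=manip.grab_frame(n); cv2.imwrite(f"pics/{n}0.png",f["color"][:,:,::-1]); print({k:v for k,v in f.items() if k!="color"})
print(manip.get_state(),manip.tip_reach)
E
```

```text
pics
{'fov_y': 54.51170703589521, 'cx': 279.1395094105291, 'cy': 203.7757431084511, 'rvec': array([ 1.51429089,  2.16837974, -0.77984227]), 'tvec': array([ 0.18122529, -0.25910227,  1.44051502])}
{'fov_y': 45.98257596756445, 'cx': 272.19774814648133, 'cy': 211.770694539974, 'rvec': array([ 2.2177491 , -2.16139859,  0.0605099 ]), 'tvec': array([-0.02735712,  0.50189218,  1.46282216])}
{'clock': 0.1, 'joint_pos': array([-1.30305451e+00,  8.79267142e-02,  1.37211001e+00,  1.95346141e-05,
        1.68360817e+00, -1.03067082e-01]), 'qvel': array([-0.00091514, -0.00125659, -0.00330532,  0.00101689,  0.00046284,
       -0.0002191 ]), 'joint_torque': array([ 2.20361937e-03, -3.53015113e+01, -3.14219141e+01, -1.44678743e-04,
        7.87980709e-03, -1.34501072e-06]), 'eef_pos': array([ 0.19919377, -0.51214424,  0.21302778]), 'orientation': array([ 0.39973237,  0.58415213, -0.39878364,  0.58305397]), 'contact_force': array([0.29504296, 0.1714522 , 0.4318059 ]), 'ft_torque': array([ 0.05758856, -0.00650991, -0.02706811]), 'width': 0.08522462015528502} 0.008
```

View pics/scene0.png

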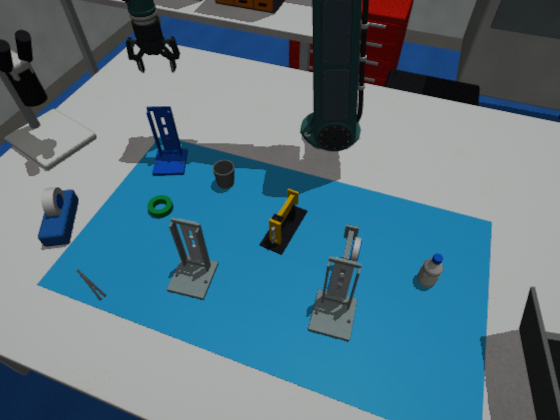

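View pics/top0.png

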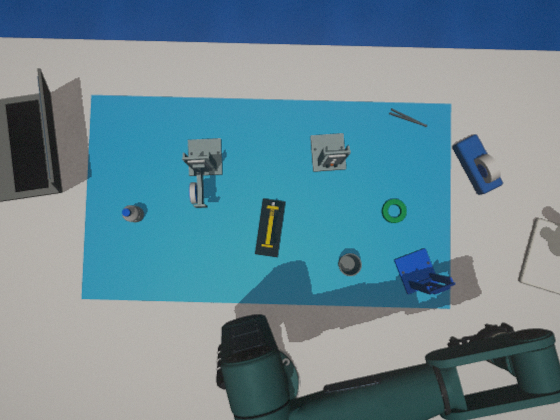

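Look-alikes: the grey empty post is at top (328,152), scene (192,258). The grey post with reel and grey bracket (post2) is at top (203,160). The blue look-alike is at top (415,272). The only yellow bracket is at top (270,227), in the black rest. I choose the grey empty post and the yellow bracket, and will check both in crops.

```bash
cat > h.py <<'E'
import numpy as np, cv2
from scipy.optimize import least_squares
from rig import manip
def cam(f):
    h=f["color"].shape[0]; F=h/2/np.tan(np.radians(f["fov_y"])/2)
    return np.array([[F,0,f["cx"]],[0,F,f["cy"]],[0,0,1.]]),np.array(f["rvec"],float),np.array(f["tvec"],float)
def proj(c,P):
    return cv2.projectPoints(np.asarray(P,float).reshape(-1,1,3),c[1],c[2],c[0],None)[0].reshape(-1,2)
def crop(img,x0,y0,w,h,s,name,lines=(),c=None):
    o=cv2.resize(img[y0:y0+h,x0:x0+w,::-1],None,fx=s,fy=s,interpolation=cv2.INTER_CUBIC)
    for a,col in lines:
        p=((proj(c,a)-[x0,y0]+.5)*s).round().astype(int)
        cv2.polylines(o,[p.reshape(-1,1,2)],False,col,1,cv2.LINE_AA)
    cv2.imwrite(name,o)
def T(x,y,yaw,P):
    P=np.asarray(P,float); c,s=np.cos(yaw),np.sin(yaw)
    return np.c_[x+c*P[:,0]-s*P[:,1],y+s*P[:,0]+c*P[:,1],P[:,2]]
def back(c,uv,z):
    R=cv2.Rodrigues(c[1])[0]; n=cv2.undistortPoints(np.array([[uv]],float),c[0],None)[0,0]
    d=R.T@np.array([n[0],n[1],1]); o=-R.T@c[2]; return o+d*(z-o[2])/d[2]
E
python3 - <<'E'
from h import *
a=cv2.imread("pics/scene0.png")[:,:,::-1];b=cv2.imread("pics/top0.png")[:,:,::-1]
A=cv2.resize(a[205:305,150:250,::-1],None,fx=6,fy=6,interpolation=cv2.INTER_CUBIC)
cv2.imwrite("pics/c1.png",A[:600])
crop(a,250,180,70,80,7,"pics/c2.png"); crop(b,300,120,60,60,10,"pics/c3.png"); crop(b,245,190,50,75,8,"pics/c4.png")
f=manip.grab_frame("top"); c=cam(f)
for n,u,z in [("post",(328,152),0),("br",(270,227),.08),("bottle",(133,213),.05),("tape",(394,210),.02),("cup",(349,264),.06)]: print(n,back(c,u,z).round(3))
E
```

```text
post [ 0.689 -0.179  0.   ]
br [ 0.455 -0.01   0.08 ]
bottle [0.486 0.391 0.05 ]
tape [ 0.517 -0.376  0.02 ]
cup [ 0.355 -0.239  0.06 ]
```

View pics/c1.png

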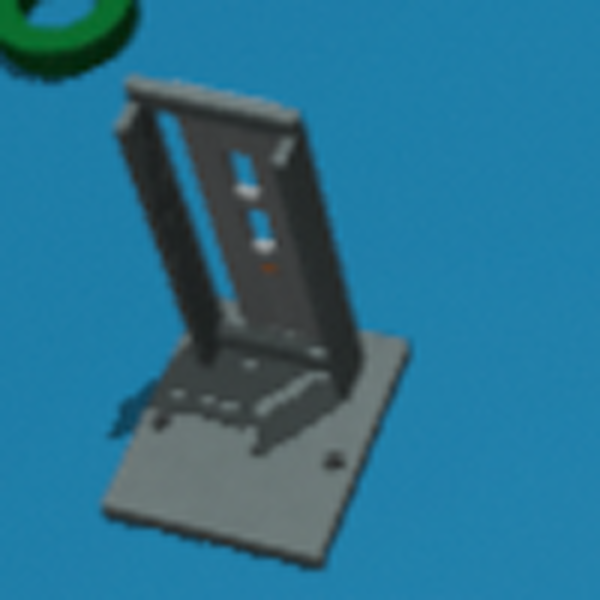

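View pics/c2.png

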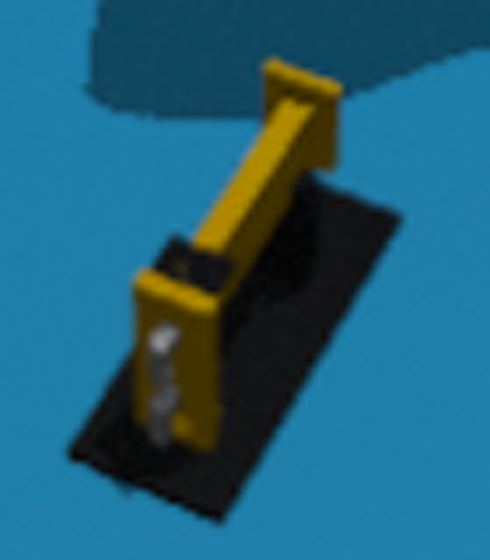

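View pics/c3.png

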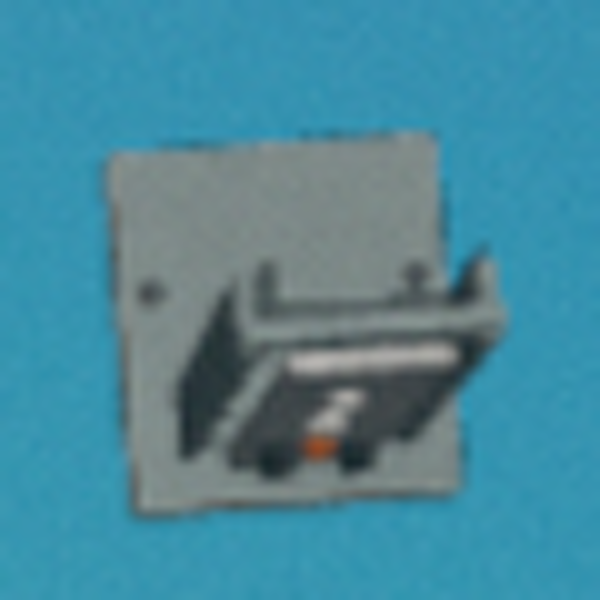

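View pics/c4.png

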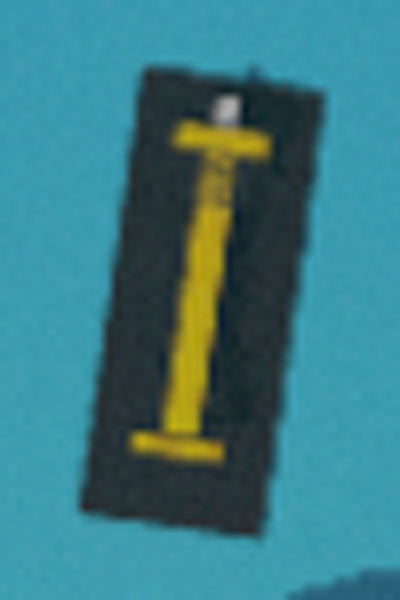

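The crops confirm the choice: c1 and c3 show the grey empty post, with its orange latch in top at about (331.5,164). c2 and c4 show the yellow bracket with its lugs pointing away from the robot. Next I fit the poses.

```bash
cat > fit1.py <<'E'
from h import *
ct=cam(manip.grab_frame("top")); cs=cam(manip.grab_frame("scene"))
pt=lambda u,s,o:(np.array(u,float)+.5)/s-.5+np.array(o)
top=[((0,16,96),(178,121)),((0,-16,96),(272,135)),((-8,16,96),(173,146)),((-8,-16,96),(266,160)),
((-110,16,108),(133,430)),((-110,-16,108),(224,442)),((-116,16,108),(130,450)),((-116,-16,108),(223,463))]
sc=[((0,-16,96),(135,283)),((0,16,96),(215,308)),((0,16,6),(215,450)),((-116,-16,108),(265,60)),((-116,16,108),(340,88)),((-110,16,58),(335,168))]
Pt=np.array([p for p,_ in top])/1e3; Ut=np.array([pt(u,8,(245,190)) for _,u in top])
Ps=np.array([p for p,_ in sc])/1e3; Us=np.array([pt(u,7,(250,180)) for _,u in sc])
for w in [(1,1),(1,0),(0,1)]:
    f=lambda q:np.r_[w[0]*(proj(ct,T(*q,Pt))-Ut).ravel(),w[1]*(proj(cs,T(*q,Ps))-Us).ravel()]
    r=least_squares(f,[.5,0,0]); print("bracket",w,r.x.round(4),np.abs(r.fun).mean().round(2),"web",T(*r.x,[[-.058,0,.076]]).round(4))
# post latch
for u in [(320,447)]: print("latch",back(ct,pt(u,10,(300,120)),.067).round(4))
for z in (.0,.008): print("base",[back(ct,pt(u,10,(300,120)),z)[:2].round(4).tolist() for u in [(110,155),(438,132),(462,492),(138,514)]])
print("cap",[back(ct,pt(u,10,(300,120)),.2)[:2].round(4).tolist() for u in [(245,340),(505,322)]])
s=manip.get_state(); from scipy.spatial.transform import Rotation as R
print(R.from_quat(s["orientation"]).as_matrix().round(3))
E
python3 fit1.py
```

```text
bracket (1, 1) [ 0.5144 -0.0157 -0.1092] 0.41 web [[ 0.4568 -0.0094  0.076 ]]
bracket (1, 0) [ 0.5149 -0.0154 -0.1178] 0.1 web [[ 0.4573 -0.0085  0.076 ]]
bracket (0, 1) [ 0.5133 -0.0163 -0.0974] 0.19 web [[ 0.4556 -0.0107  0.076 ]]
latch [ 0.6415 -0.1829  0.067 ]
base [[0.74, -0.125], [0.7496, -0.2246], [0.6395, -0.2338], [0.6303, -0.1358]]
base [[0.7383, -0.1244], [0.7478, -0.2235], [0.6383, -0.2326], [0.6292, -0.1352]]
cap [[0.6482, -0.1475], [0.6547, -0.2157]]
[[-0.     0.932  0.362]
 [ 0.001  0.362 -0.932]
 [-1.     0.    -0.001]]
```

```bash
cat > ov.py <<'E'
from h import *
import sys
def post_lines(q):
    L=[]; 
    for x in (0,.005):
        L.append((T(*q,[[x,-.022,.045],[x,-.022,.17],[x,.022,.17],[x,.022,.045]]),(0,255,255) if x==0 else (0,160,255)))
        for a,b in ((.086,.116),(.126,.156)):
            L.append((T(*q,[[x,-.0055,a],[x,-.0055,b],[x,.0055,b],[x,.0055,a],[x,-.0055,a]]),(0,255,0) if x==0 else (255,0,255)))
    L.append((T(*q,[[-.0045,-.004,.064],[-.0045,-.004,.07],[-.0045,.004,.07],[-.0045,.004,.064],[-.0045,-.004,.064]]),(0,0,255)))
    return L
if __name__=="__main__":
    q=[float(v) for v in sys.argv[1:4]]
    for n,o in (("scene",(165,210,50,50)),("top",(310,140,45,35))):
        f=manip.grab_frame(n); c=cam(f)
        s=12
        a=f["color"]; crop(a,*o,s,"pics/t1.png"); crop(a,*o,s,"pics/t2.png",post_lines(q),c)
        cv2.imwrite(f"pics/{n}_{sys.argv[4]}.png",cv2.resize(np.vstack([cv2.imread("pics/t1.png"),cv2.imread("pics/t2.png")]) if n=="top" else np.hstack([cv2.imread("pics/t1.png"),cv2.imread("pics/t2.png")]),None,fx=.66,fy=.66,interpolation=cv2.INTER_AREA))
E
python3 ov.py 0.6437 -0.1827 0.095 a
```

```text
(no output)
```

View pics/scene_a.png

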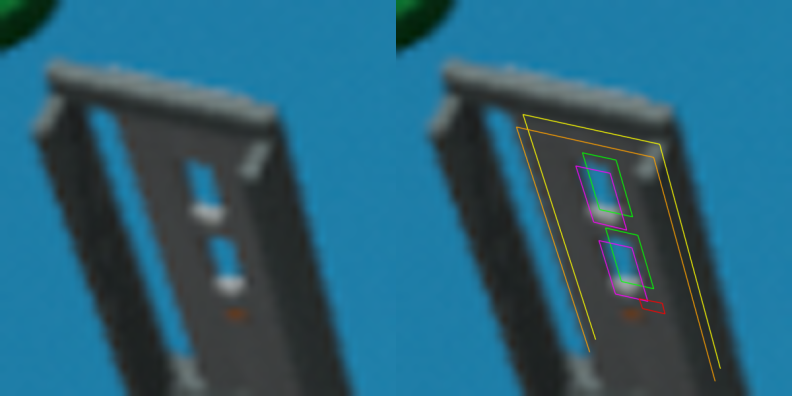

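View pics/top_a.png

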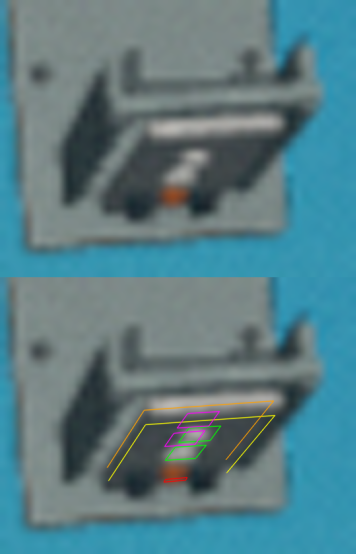

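Request:
jog_arm(
  plan=[
    [[0,0,50,0,100],[0,0,100,0,100],[10,30,120,-4,100],[32,70,120,-10,100],[54,112,120,-16,100],[76,154,120,-22,100],[98,196,120,-27.5,100],[120,238,120,-27.5,100]],
  ],
)

```text
clock: 1.15
eef_pos: [0.3197, -0.2729, 0.3343]
orientation: [0.527, 0.471, -0.527, 0.472]
contact_force: [0.1, -0.2, -0.2]
width: 0.0854
```

```bash
python3 -c "
from rig import manip;s=manip.get_state();print(s['clock'],s['joint_pos'],s['eef_pos'])"
```

```text
1.15 [-8.41713718e-01 -1.94608657e-01  1.40268645e+00  1.32207678e-04
  1.93256641e+00  8.40472648e-01] [ 0.31971373 -0.2728904   0.33431418]
```

Request:
jog_arm(
  plan=[
    [[22,44,0,0,100],[45,88,0,0,100],[68,132,0,0,100],[91,176,0,0,100],[115,222,0,0,100],[138,265.5,0,0,100],[138,265.5,-50,0,100],[138,265.5,-90,0,100]],
  ],
)

```text
clock: 1.95
eef_pos: [0.4582, -0.0072, 0.2433]
orientation: [0.526, 0.473, -0.525, 0.474]
contact_force: [-0.0, -1.2, -1.8]
width: 0.0851
```

Request:
jog_arm(
  plan=[
    [[0,0,-40,0,100],[0,0,-60,0,100],[0,0,-60,0,100],[0,0,-60,0,100]],
  ],
)

```text
clock: 2.35
eef_pos: [0.4575, -0.0092, 0.1848]
orientation: [0.527, 0.472, -0.526, 0.472]
contact_force: [-0.2, 0.3, 0.7]
width: 0.0857
```

```bash
python3 - <<'E'
from h import *
from scipy.spatial.transform import Rotation as R
s=manip.get_state(); print(s['clock'],s['eef_pos'],R.from_quat(s["orientation"]).as_matrix().round(3))
for n,o in (("scene",(240,140,90,115)),("top",(235,180,75,85))):
    f=manip.grab_frame(n); crop(f["color"],*o,5 if n=="scene" else 7,f"pics/{n}_g.png")
E
```

```text
2.35 [ 0.45750799 -0.00917534  0.18482962] [[ 0.001  0.994 -0.109]
 [-0.    -0.109 -0.994]
 [-1.     0.001  0.   ]]
```

View pics/scene_g.png

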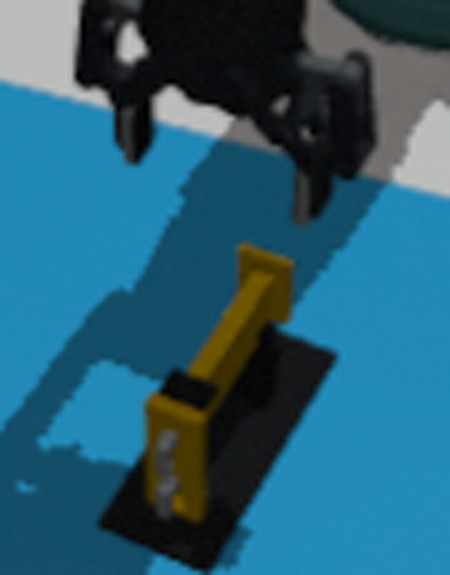

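View pics/top_g.png

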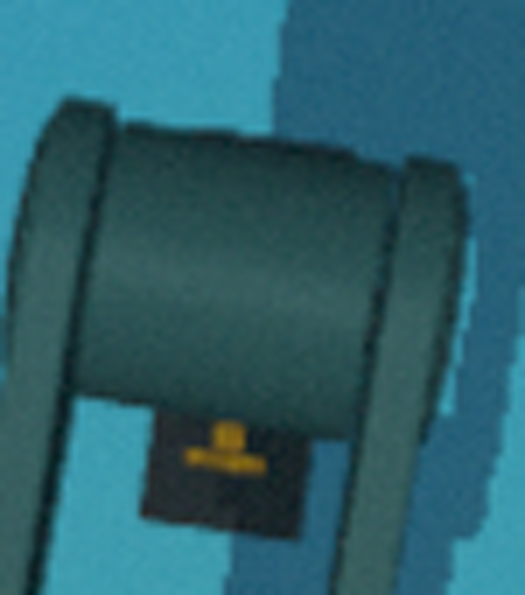

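Request:
jog_arm(
  plan=[
    [[0,0,-40,0,100],[0,0,-80,0,100],[0,0,-105,0,100],[0,0,-119,0,100],[0,0,-119,0,100],[0,0,-119,0,60],[0,0,-119,0,30],[0,0,-119,0,25]],
  ],
  squeeze=20,
)

```text
clock: 3.25
eef_pos: [0.4587, -0.0093, 0.067]
orientation: [0.527, 0.471, -0.526, 0.473]
contact_force: [0.3, -0.7, 0.1]
width: 0.0436
```

Request:
jog_arm(
  plan=[
    [[0,0,0,0,20],[0,0,0,0,16],[0,0,0,0,10],[0,0,0,0,0],[0,0,0,0,0],[0,0,0,0,0]],
  ],
  squeeze=20,
)

```text
clock: 3.85
eef_pos: [0.4576, -0.0091, 0.0657]
orientation: [0.527, 0.472, -0.526, 0.472]
contact_force: [-0.2, 0.9, 4.5]
width: 0.0113
```

Request:
jog_arm(
  plan=[
    [[0,0,0,0,0],[0,0,0,0,0],[0,0,15,0,0],[0,0,30,0,0],[0,0,60,0,0],[0,0,90,0,0],[0,0,90,0,0]],
  ],
  squeeze=60,
)

```text
clock: 4.55
eef_pos: [0.4595, -0.0095, 0.1584]
orientation: [0.528, 0.47, -0.525, 0.474]
contact_force: [0.4, -0.2, -3.1]
width: 0.0101
```

```bash
python3 - <<'E'
from h import *
s=manip.get_state(); print(s['clock'],s['eef_pos'],s['contact_force'],s['width'])
for n,o in (("scene",(240,110,90,115)),("top",(235,180,75,85))):
    f=manip.grab_frame(n); crop(f["color"],*o,5 if n=="scene" else 7,f"pics/{n}_l.png")
E
```

```text
4.55 [ 0.45948322 -0.00954018  0.15835253] [ 0.41956639 -0.2070178  -3.13770064] 0.010059913386689373
```

View pics/scene_l.png

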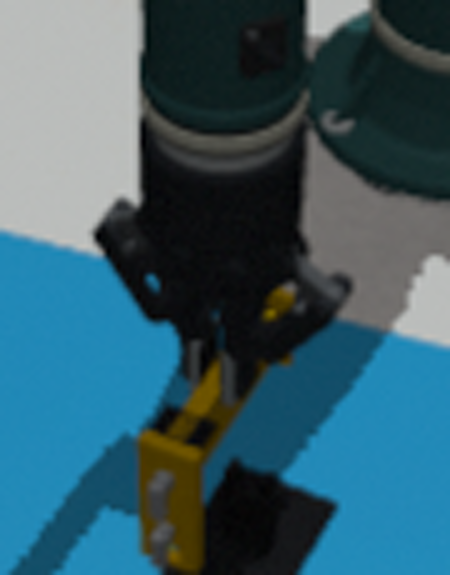

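View pics/top_l.png

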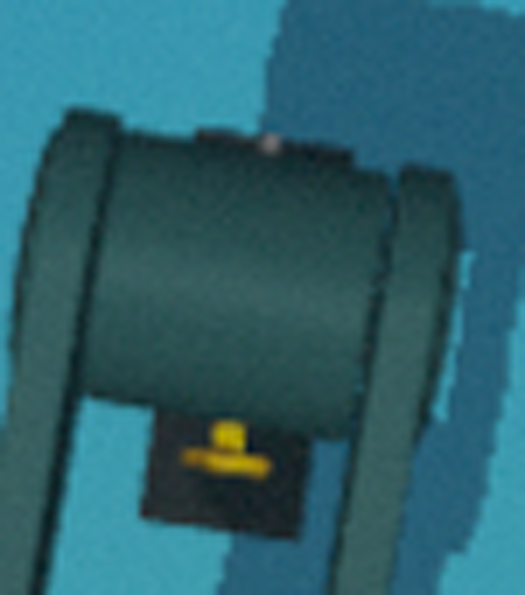

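Request:
jog_arm(
  plan=[
    [[8,-20,0,2,0],[26,-55,0,6,0],[45,-92,0,10,0],[63,-130,0,11.7,0],[80,-165,-5,11.7,0],[89,-182.5,-16,11.7,0],[89,-182.5,-16,11.7,0],[89,-182.5,-16,11.7,0]],
  ],
)

```text
clock: 5.45
eef_pos: [0.5444, -0.1909, 0.1353]
orientation: [0.475, 0.526, -0.476, 0.52]
contact_force: [0.2, 0.4, -3.0]
width: 0.0097
```

Request:
jog_arm(
  plan=[
    [[0,0,0,0,0],[0,0,0,0,0]],
  ],
)

```text
clock: 5.65
eef_pos: [0.546, -0.1906, 0.1391]
orientation: [0.475, 0.524, -0.475, 0.523]
contact_force: [-0.1, 0.2, -3.0]
width: 0.0102
```

```bash
python3 - <<'E'
from h import *
from scipy.spatial.transform import Rotation as R
s=manip.get_state(); print(s['clock'],s['eef_pos'],s['contact_force'],R.from_quat(s["orientation"]).as_matrix().round(3).tolist())
for n,o in (("scene",(155,140,100,120)),("top",(295,110,90,110))):
    f=manip.grab_frame(n); cv2.imwrite(f"pics/{n}_raw2.png",f["color"][:,:,::-1]); crop(f["color"],*o,5,f"pics/{n}_s.png")
E
```

```text
5.65 [ 0.54601185 -0.1905728   0.13911899] [-0.0857163   0.2021785  -2.98080698] [[-0.0, 0.995, 0.096], [0.0, 0.096, -0.995], [-1.0, -0.0, -0.0]]
```

View pics/scene_s.png

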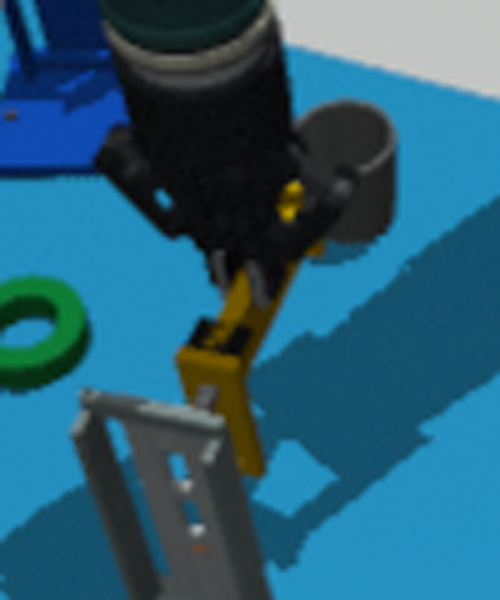

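View pics/top_s.png

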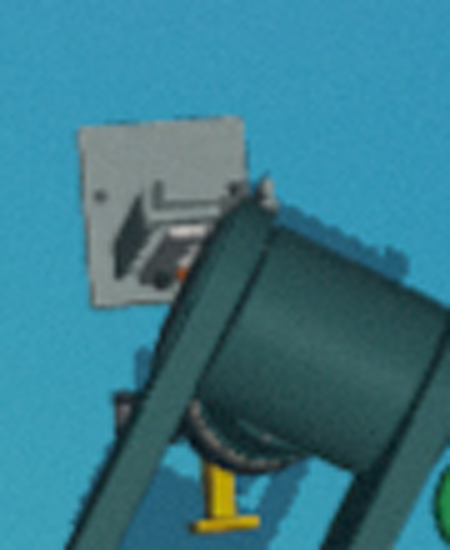

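```bash
cat > ov2.py <<'E'
from h import *
from ov import post_lines
import sys
def br_lines(q,z):
    def box(a,b,col):
        (x0,y0,z0),(x1,y1,z1)=np.array(a)/1e3,np.array(b)/1e3
        out=[]
        for zz in (z0,z1): out.append((T(*q,[[x0,y0,zz+z],[x1,y0,zz+z],[x1,y1,zz+z],[x0,y1,zz+z],[x0,y0,zz+z]]),col))
        for xx in (x0,x1):
            for yy in (y0,y1): out.append((T(*q,[[xx,yy,z0+z],[xx,yy,z1+z]]),col))
        return out
    return box((-8,-16,0),(0,16,90),(255,255,255))+box((-116,-16,52),(-110,16,102),(255,255,255))+box((6.5,-4,50),(12.5,4,74),(255,0,255))
if __name__=="__main__":
    b=[float(v) for v in sys.argv[1:5]]; p=[float(v) for v in sys.argv[5:8]]; tag=sys.argv[8]
    for n,o,s in (("scene",(170,195,50,50),12),("top",(312,145,45,75),10)):
        a=cv2.imread(f"pics/{n}_raw2.png")[:,:,::-1]
        f=manip.grab_frame(n); c=cam(f)
        crop(a,*o,s,"pics/t1.png"); crop(a,*o,s,"pics/t2.png",br_lines(b[:3],b[3])+post_lines(p),c)
        k=np.hstack([cv2.imread("pics/t1.png"),cv2.imread("pics/t2.png")]); m=min(800/k.shape[1],600/k.shape[0])
        cv2.imwrite(f"pics/{n}_{tag}.png",cv2.resize(k,None,fx=m,fy=m,interpolation=cv2.INTER_AREA))
E
python3 ov2.py .6037 -.1850 .096 .0794 .6437 -.1827 .095 b
```

```text
(no output)
```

View pics/scene_b.png

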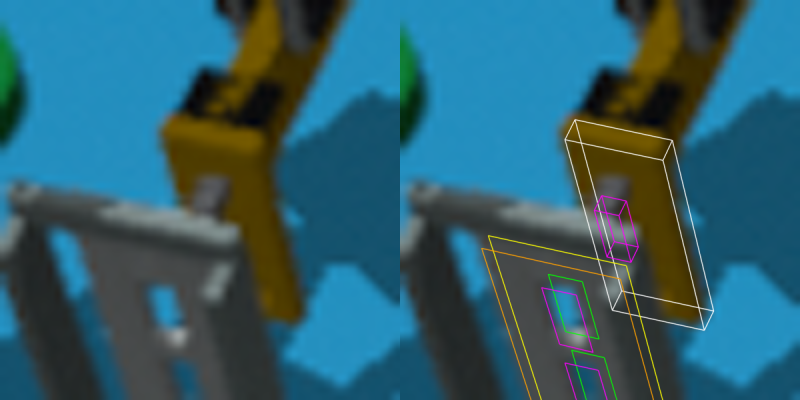

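View pics/top_b.png

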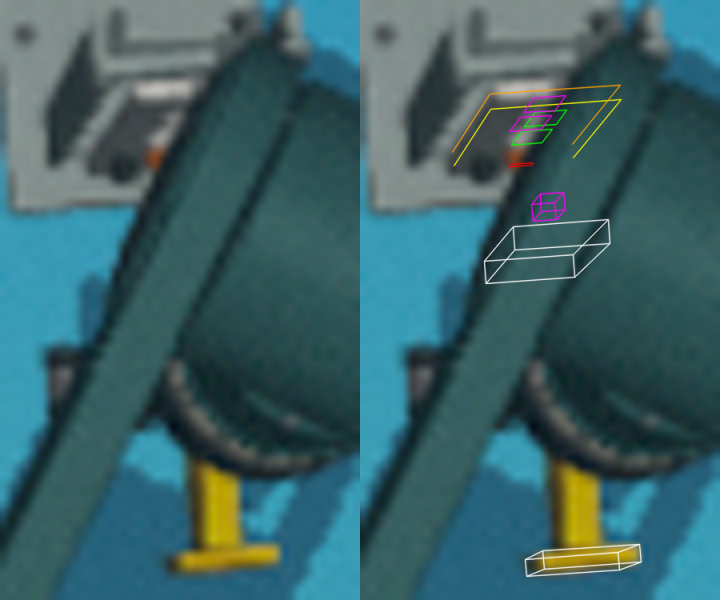

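Request:
jog_arm(
  plan=[
    [[8,-0.2,0,0,0],[16,0.5,0,0,0],[22,1.1,0,0,0],[22,1.1,0,0,0],[22,1.1,0,0,0]],
  ],
)

```text
clock: 6.35
eef_pos: [0.5684, -0.1905, 0.1389]
orientation: [0.475, 0.523, -0.476, 0.523]
contact_force: [0.8, -0.0, -2.8]
width: 0.0102
```

```bash
python3 - <<'E'
from h import *
s=manip.get_state(); print(s['clock'],s['eef_pos'],s['contact_force'])
for n in ("scene","top"):
    f=manip.grab_frame(n); cv2.imwrite(f"pics/{n}_raw2.png",f["color"][:,:,::-1])
    print(manip.get_state()['eef_pos'])
E
python3 ov2.py .6258 -.1838 .096 .0794 .6437 -.1827 .095 d
```

```text
6.35 [ 0.56842092 -0.19047811  0.1388563 ] [ 7.80226523e-01 -1.02490482e-03 -2.76324911e+00]
[ 0.56824825 -0.19050662  0.13888517]
[ 0.56815205 -0.19055022  0.13895947]
```

View pics/scene_d.png

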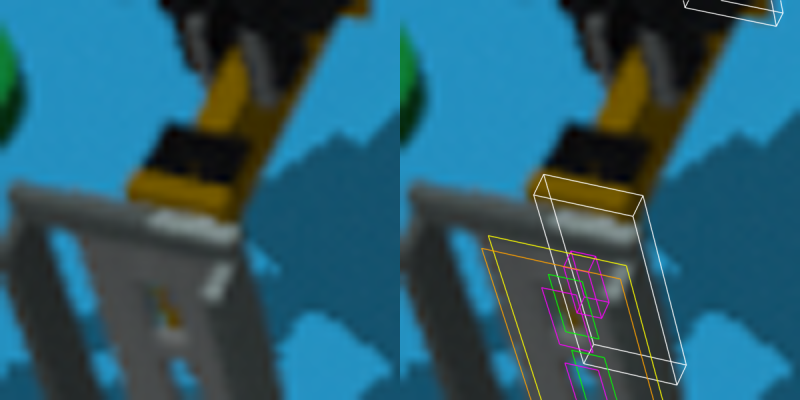

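View pics/top_d.png

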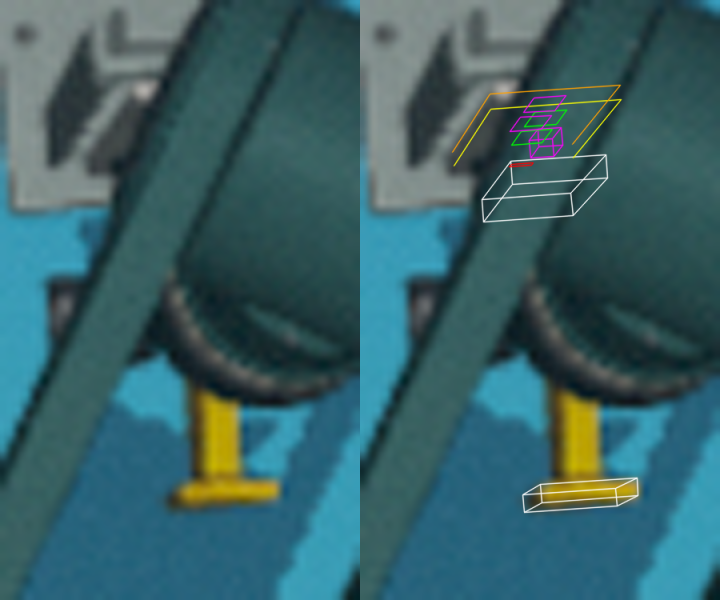

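Request:
jog_arm(
  plan=[
    [[2,0.2,0,0,0],[3.5,0.3,0,0,0],[3.5,0.3,0,0,0]],
  ],
)

```text
clock: 6.85
eef_pos: [0.572, -0.1903, 0.1392]
orientation: [0.476, 0.523, -0.476, 0.523]
contact_force: [0.3, 0.2, -4.1]
width: 0.01
```

Request:
jog_arm(
  plan=[
    [[1,0.1,0,0,0],[1.5,0.15,0,0,0],[1.5,0.15,0,0,0]],
  ],
)

```text
clock: 7.15
eef_pos: [0.5734, -0.1901, 0.1391]
orientation: [0.476, 0.523, -0.476, 0.523]
contact_force: [-0.4, -0.3, -2.5]
width: 0.0104
```

Request:
jog_arm(
  plan=[
    [[1,0.1,0,0,0],[1.5,0.15,0,0,0],[1.5,0.15,0,0,0]],
  ],
)

```text
clock: 7.45
eef_pos: [0.5749, -0.1899, 0.1391]
orientation: [0.476, 0.523, -0.476, 0.523]
contact_force: [-0.6, -0.5, -4.0]
width: 0.0102
```

Request:
jog_arm(
  plan=[
    [[1,0.1,0,0,0],[1.5,0.15,0,0,0],[1.5,0.15,0,0,0]],
  ],
)

```text
clock: 7.75
eef_pos: [0.5764, -0.1898, 0.1391]
orientation: [0.476, 0.523, -0.476, 0.523]
contact_force: [0.6, -0.4, -3.1]
width: 0.0099
```

Request:
jog_arm(
  plan=[
    [[1,0.1,0,0,0],[1.5,0.15,0,0,0],[1.5,0.15,0,0,0]],
  ],
)

```text
clock: 8.05
eef_pos: [0.5779, -0.1896, 0.1391]
orientation: [0.476, 0.523, -0.476, 0.523]
contact_force: [0.0, -0.1, -3.0]
width: 0.0103
```

Request:
jog_arm(
  plan=[
    [[1,0.1,0,0,0],[1.5,0.15,0,0,0],[1.5,0.15,0,0,0]],
  ],
)

```text
clock: 8.35
eef_pos: [0.5794, -0.1895, 0.1391]
orientation: [0.476, 0.523, -0.476, 0.523]
contact_force: [-0.6, 0.1, -3.9]
width: 0.0103
```

Request:
jog_arm(
  plan=[
    [[1,0.1,0,0,0],[2,0.2,0,0,0],[2,0.2,0,0,0]],
  ],
)

```text
clock: 8.65
eef_pos: [0.5814, -0.1893, 0.1392]
orientation: [0.476, 0.523, -0.476, 0.523]
contact_force: [-0.3, 0.9, -4.5]
width: 0.0101
```

Request:
jog_arm(
  plan=[
    [[1,0.1,0,0,0],[2,0.2,0,0,0],[2,0.2,0,0,0]],
  ],
)

```text
clock: 8.95
eef_pos: [0.5834, -0.1891, 0.1391]
orientation: [0.476, 0.523, -0.476, 0.523]
contact_force: [0.5, -0.1, -3.4]
width: 0.0101
```

Request:
jog_arm(
  plan=[
    [[1,0.1,0,0,0],[1,0.1,0,0,0]],
  ],
)

```text
clock: 9.15
eef_pos: [0.5844, -0.189, 0.1391]
orientation: [0.476, 0.523, -0.476, 0.523]
contact_force: [0.4, 0.1, -4.3]
width: 0.01
```

```bash
python3 - <<'E'
from h import *
for n in ("scene","top"):
    f=manip.grab_frame(n); cv2.imwrite(f"pics/{n}_raw2.png",f["color"][:,:,::-1])
s=manip.get_state(); print(s['clock'],s['eef_pos'],s['contact_force'],s['ft_torque'])
E
python3 ov2.py .6424 -.1832 .096 .0794 .6437 -.1827 .095 e
```

```text
9.25 [ 0.584301   -0.18900554  0.13914635] [-0.06660522 -0.65434977 -3.25726455] [-0.03520244  0.03536592 -0.03860698]
```

View pics/scene_e.png

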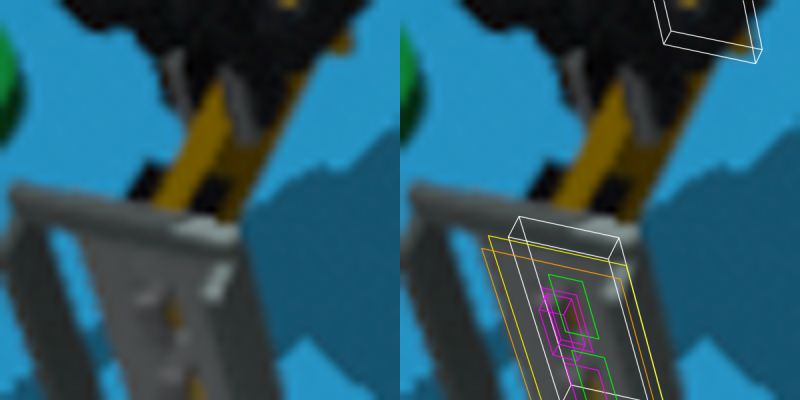

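Request:
jog_arm(
  plan=[
    [[1,0.1,0,0,0],[1,0.1,0,0,0]],
  ],
)

```text
clock: 9.55
eef_pos: [0.5853, -0.1889, 0.1391]
orientation: [0.476, 0.523, -0.476, 0.523]
contact_force: [-0.3, 1.0, -4.2]
width: 0.0101
```

Request:
jog_arm(
  plan=[
    [[1,0.1,0,0,0],[1,0.1,0,0,0]],
  ],
)

```text
clock: 9.75
eef_pos: [0.5858, -0.1889, 0.1392]
orientation: [0.475, 0.523, -0.476, 0.523]
contact_force: [-1.5, -0.5, -1.6]
width: 0.0103
```

Request:
jog_arm(
  plan=[
    [[0.7,0.1,0,0,0],[0.7,0.1,0,0,0],[0.7,0.1,0,0,0]],
  ],
)

```text
clock: 10.05
eef_pos: [0.5861, -0.1889, 0.1393]
orientation: [0.475, 0.524, -0.476, 0.523]
contact_force: [-5.1, -0.7, -0.4]
width: 0.0101
```

Request:
jog_arm(
  plan=[
    [[0,0,0,0,0],[0,0,0,0,0]],
  ],
)

```text
clock: 10.25
eef_pos: [0.5861, -0.189, 0.1393]
orientation: [0.475, 0.524, -0.476, 0.523]
contact_force: [-5.7, -0.4, -0.7]
width: 0.0101
```

Request:
jog_arm(
  plan=[
    [[-0.8,-0.1,0,0,0],[-0.8,-0.1,-1.5,0,0],[-0.8,-0.1,-3,0,0],[-0.8,-0.1,-3,0,0]],
  ],
)

```text
clock: 10.65
eef_pos: [0.586, -0.1889, 0.1358]
orientation: [0.476, 0.523, -0.476, 0.523]
contact_force: [-3.8, 0.0, -0.8]
width: 0.0098
```

Request:
jog_arm(
  plan=[
    [[0,0,-1,0,0],[0,0,-2,0,0],[0,0,-2,0,0]],
  ],
)

```text
clock: 10.95
eef_pos: [0.5861, -0.1888, 0.134]
orientation: [0.476, 0.523, -0.476, 0.523]
contact_force: [-5.0, -0.7, -0.9]
width: 0.0102
```

Request:
jog_arm(
  plan=[
    [[0,0,-1,0,0],[0,0,-1,0,0]],
  ],
)

```text
clock: 11.15
eef_pos: [0.586, -0.1889, 0.1335]
orientation: [0.476, 0.523, -0.476, 0.523]
contact_force: [-6.0, -0.2, 1.3]
width: 0.0101
```

Request:
jog_arm(
  plan=[
    [[-1,-0.1,0,0,0],[-1,-0.1,0,0,0],[-1,-0.1,-1,0,0],[-1,-0.1,-1,0,0]],
  ],
)

```text
clock: 11.55
eef_pos: [0.5855, -0.1889, 0.1328]
orientation: [0.476, 0.523, -0.476, 0.524]
contact_force: [-4.9, 0.1, 2.6]
width: 0.01
```

```bash
python3 - <<'E'
from h import *
f=manip.grab_frame("scene"); crop(f["color"],170,185,60,60,10,"pics/scene_f.png")
s=manip.get_state(); print(s['clock'],s['eef_pos'],s['contact_force'],s['ft_torque'])
E
```

```text
11.6 [ 0.58548744 -0.18891127  0.13273959] [-4.3097898   0.70600019  1.74095321] [-0.01341296  0.75717864  0.01990774]
```

View pics/scene_f.png

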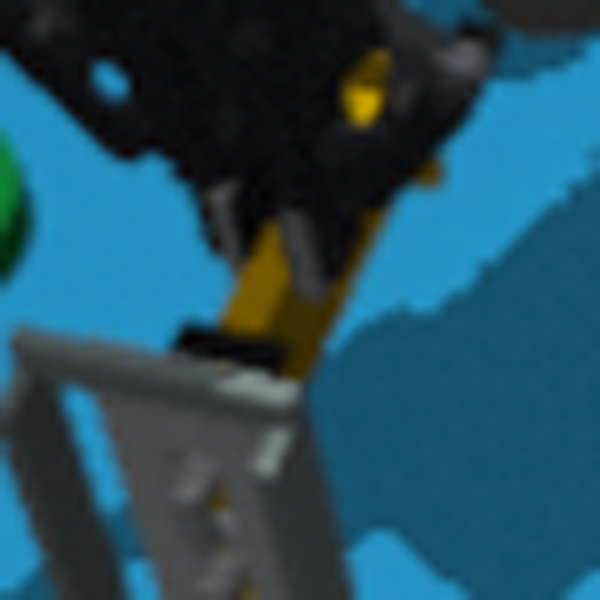

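Request:
jog_arm(
  plan=[
    [[0,0,0,0,20],[0,0,0,0,35],[0,0,0,0,50],[0,0,0,0,60],[0,0,0,0,60],[0,0,20,0,60],[0,0,40,0,60],[0,0,60,0,60]],
  ],
)

```text
clock: 12.4
eef_pos: [0.5852, -0.1888, 0.1926]
orientation: [0.476, 0.523, -0.476, 0.523]
contact_force: [0.2, 0.7, 0.1]
width: 0.0509
```

```bash
python3 - <<'E'
from h import *
f=manip.grab_frame("scene"); crop(f["color"],170,185,60,60,10,"pics/scene_h.png")
s=manip.get_state(); print(s['clock'],s['eef_pos'],s['contact_force'],s['width'])
E
```

```text
12.45 [ 0.58690962 -0.18955305  0.1973277 ] [1.72966082 0.20183712 3.0921973 ] 0.051365546438421075
```

View pics/scene_h.png

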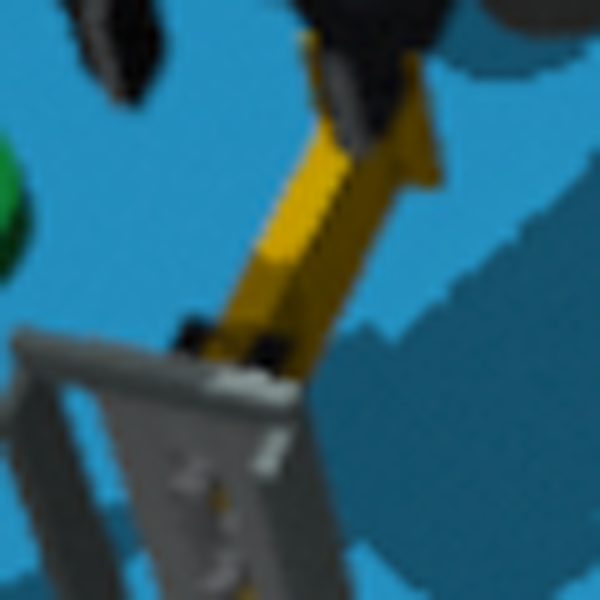

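Request:
jog_arm(
  plan=[
    [[0,0,15,0,30],[0,0,15,0,0],[13,1.2,15,0,0],[26,2.5,15,0,0],[37.5,3.6,15,0,0],[37.5,3.6,15,0,0],[37.5,3.6,5,0,0],[37.5,3.6,-5,0,0]],
  ],
)

```text
clock: 13.25
eef_pos: [0.6221, -0.1853, 0.1861]
orientation: [0.476, 0.523, -0.476, 0.523]
contact_force: [-0.3, 1.1, -0.3]
width: -0.0
```

```bash
python3 - <<'E'
from h import *
f=manip.grab_frame("scene"); crop(f["color"],165,165,75,75,8,"pics/scene_i.png")
s=manip.get_state(); print(s['clock'],s['eef_pos'],s['contact_force'],s['width'])
E
```

```text
13.3 [ 0.62105354 -0.18491741  0.18339825] [-0.40499737  0.02109274 -2.04600056] -0.0003346291111775549
```

View pics/scene_i.png

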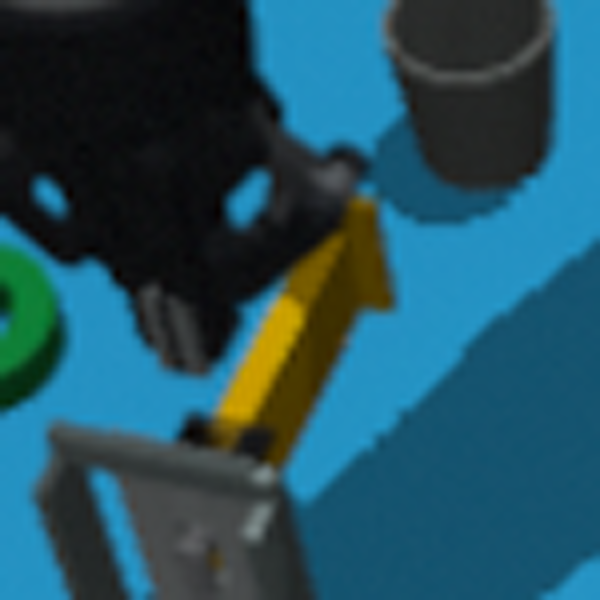

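Request:
jog_arm(
  plan=[
    [[0,0,-6,0,0],[0,0,-12,0,0],[0,0,-14,0,0],[0,0,-14,0,0]],
  ],
)

```text
clock: 13.7
eef_pos: [0.6224, -0.1853, 0.1727]
orientation: [0.476, 0.523, -0.476, 0.523]
contact_force: [0.5, -0.1, -0.2]
width: -0.0001
```

Request:
jog_arm(
  plan=[
    [[0,0,-1,0,0],[0,0,-2,0,0],[0,0,-2,0,0]],
  ],
)

```text
clock: 14.0
eef_pos: [0.6228, -0.1853, 0.1713]
orientation: [0.476, 0.523, -0.476, 0.523]
contact_force: [-0.4, -0.5, -0.3]
width: -0.0001
```

Request:
jog_arm(
  plan=[
    [[0,0,-1,0,0],[0,0,-2,0,0],[0,0,-2,0,0]],
  ],
)

```text
clock: 14.3
eef_pos: [0.6226, -0.1853, 0.1689]
orientation: [0.476, 0.523, -0.476, 0.523]
contact_force: [-0.1, -0.3, 0.3]
width: -0.0005
```

Request:
jog_arm(
  plan=[
    [[0,0,-1,0,0],[0,0,-1,0,0]],
  ],
)

```text
clock: 14.5
eef_pos: [0.6226, -0.1853, 0.168]
orientation: [0.476, 0.523, -0.476, 0.523]
contact_force: [-0.4, -0.1, -0.5]
width: -0.0001
```

Request:
jog_arm(
  plan=[
    [[0,0,-1,0,0],[0,0,-1,0,0]],
  ],
)

```text
clock: 14.7
eef_pos: [0.6226, -0.1853, 0.1669]
orientation: [0.476, 0.523, -0.476, 0.523]
contact_force: [-0.2, 0.7, -0.6]
width: 0.0001
```

Request:
jog_arm(
  plan=[
    [[0,0,-1,0,0],[0,0,-1,0,0]],
  ],
)

```text
clock: 14.9
eef_pos: [0.6226, -0.1853, 0.1659]
orientation: [0.476, 0.523, -0.476, 0.523]
contact_force: [0.9, 0.4, -0.2]
width: -0.0004
```

Request:
jog_arm(
  plan=[
    [[0,0,-1,0,0],[0,0,-1,0,0]],
  ],
)

```text
clock: 15.1
eef_pos: [0.6226, -0.1853, 0.1649]
orientation: [0.476, 0.523, -0.476, 0.523]
contact_force: [0.2, -0.1, 0.5]
width: 0.0001
```

Request:
jog_arm(
  plan=[
    [[0,0,-1,0,0],[0,0,-1,0,0]],
  ],
)

```text
clock: 15.3
eef_pos: [0.6226, -0.1853, 0.1639]
orientation: [0.476, 0.523, -0.476, 0.523]
contact_force: [-0.2, 0.2, -0.4]
width: 0.0001
```

```bash
python3 - <<'E'
from h import *
f=manip.grab_frame("scene"); crop(f["color"],165,165,75,75,8,"pics/scene_j.png")
s=manip.get_state(); print(s['clock'],s['eef_pos'],s['contact_force'],s['width'])
E
```

```text
15.35 [ 0.62265788 -0.18524395  0.1640175 ] [-0.31922196 -0.5102175  -0.17275732] -0.00033224532060351146
```

View pics/scene_j.png

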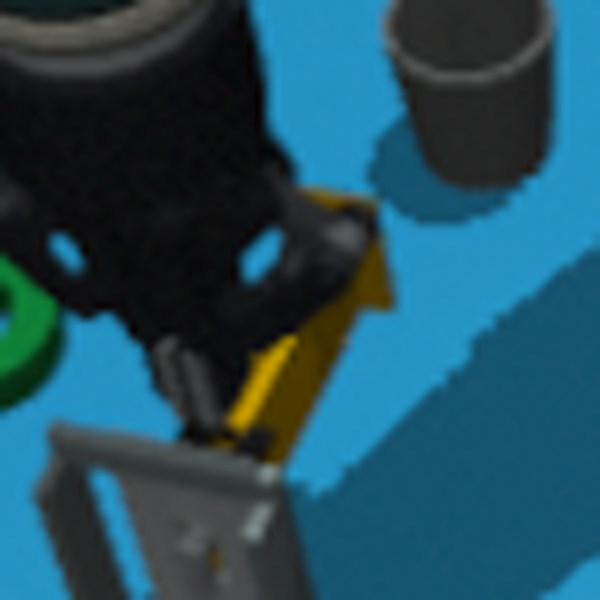

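Request:
jog_arm(
  plan=[
    [[0,0,-1,0,0],[0,0,-1,0,0]],
  ],
)

```text
clock: 15.55
eef_pos: [0.6226, -0.1853, 0.163]
orientation: [0.476, 0.523, -0.476, 0.523]
contact_force: [-1.2, -0.4, 0.4]
width: -0.0002
```

Request:
jog_arm(
  plan=[
    [[0,0,-1,0,0],[0,0,-1,0,0]],
  ],
)

```text
clock: 15.75
eef_pos: [0.6226, -0.1853, 0.162]
orientation: [0.476, 0.523, -0.476, 0.523]
contact_force: [-0.3, 0.0, -0.2]
width: -0.0001
```

Request:
jog_arm(
  plan=[
    [[0,0,-1,0,0],[0,0,-1,0,0]],
  ],
)

```text
clock: 15.95
eef_pos: [0.6226, -0.1853, 0.161]
orientation: [0.476, 0.523, -0.476, 0.523]
contact_force: [-0.5, -0.3, -0.0]
width: -0.0001
```

```bash
cat > ov3.py <<'E'
from h import *
from ov2 import br_lines
from ov import post_lines
import sys
f=manip.grab_frame("scene"); c=cam(f); a=f["color"]; s=9; o=(175,175,50,60)
ks=[]
for z in (None,.072,.060):
    L=[] if z is None else br_lines([.6425,-.1836,.096],z)[:12]
    crop(a,*o,s,"pics/t1.png",L,c); ks.append(cv2.imread("pics/t1.png"))
k=np.hstack(ks); m=min(1,800/k.shape[1]); cv2.imwrite(sys.argv[1],cv2.resize(k,None,fx=m,fy=m,interpolation=cv2.INTER_AREA))
s=manip.get_state(); print(s['clock'],s['eef_pos'],s['contact_force'])
E
python3 ov3.py pics/k1.png
```

```text
16.0 [ 0.62263187 -0.18526829  0.16100517] [ 0.23250057 -0.71957843 -0.46317002]
```

View pics/k1.png

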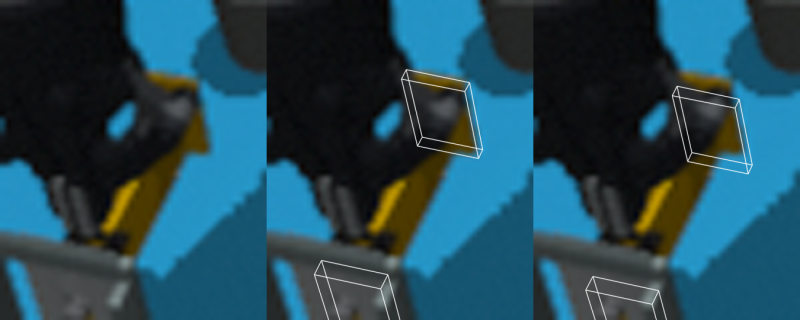

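```bash
python3 - <<'E'
from h import *
f=manip.grab_frame("scene"); c=cam(f); a=f["color"]; o=(180,190,35,40); s=15
d=np.array([.995,.096]);n=np.array([-.096,.995]);t=np.array([.6226,-.1853])
L=[]
for z,col in ((.153,(0,255,0)),(.161,(0,255,255)),(.172,(0,0,255))):
    L.append(([[*(t+d*x+n*y),z] for x,y in ((-.011,-.008),(.011,-.008),(.011,.008),(-.011,.008),(-.011,-.008))],col))
b=np.array([.6438,-.1834])
L.append(([[*(b+d*x+n*y),.162] for x,y in ((-.028,-.014),(-.008,-.014),(-.008,.014),(-.028,.014),(-.028,-.014))],(255,0,255)))
crop(a,*o,s,"pics/t1.png"); crop(a,*o,s,"pics/t2.png",L,c)
k=np.hstack([cv2.imread("pics/t1.png"),cv2.imread("pics/t2.png")]);cv2.imwrite("pics/k2.png",cv2.resize(k,None,fx=.76,fy=.76))
print(manip.get_state()["contact_force"])
E
```

```text
[-0.0419852   0.75251091  0.50120069]
```

View pics/k2.png

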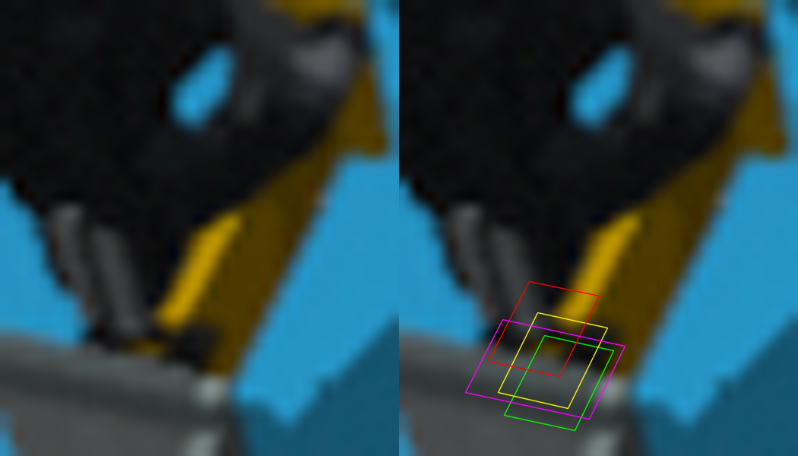

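Request:
jog_arm(
  plan=[
    [[0,0,-1,0,0],[0,0,-2,0,0]],
  ],
)

```text
clock: 16.25
eef_pos: [0.6227, -0.1853, 0.1591]
orientation: [0.476, 0.523, -0.476, 0.523]
contact_force: [-0.3, -0.2, 0.5]
width: 0.0004
```

Request:
jog_arm(
  plan=[
    [[0,0,-1,0,0],[0,0,-2,0,0]],
  ],
)

```text
clock: 16.45
eef_pos: [0.6227, -0.1853, 0.157]
orientation: [0.476, 0.523, -0.476, 0.523]
contact_force: [0.4, -0.6, -0.5]
width: -0.0002
```

```bash
python3 - <<'E'
from h import *
s=manip.get_state(); print(s['clock'],s['eef_pos'],s['contact_force'],s['width'])
for n,o in (("scene",(150,150,100,100)),("top",(290,110,100,120))):
    f=manip.grab_frame(n); crop(f["color"],*o,6 if n=="scene" else 5,f"pics/{n}_m.png")
E
```

```text
16.45 [ 0.62265668 -0.18531042  0.15696689] [ 0.39171011 -0.56134544 -0.52680939] -0.00020706068571438825
```

View pics/scene_m.png

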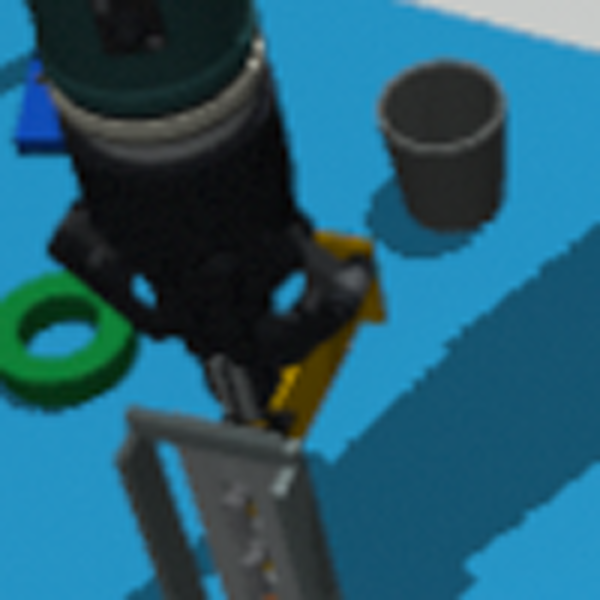

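View pics/top_m.png

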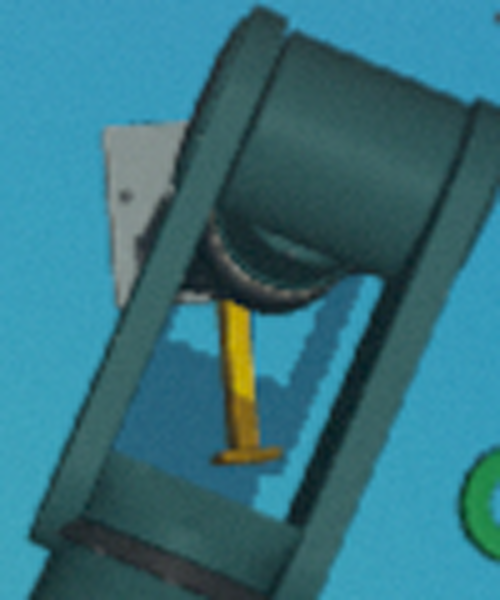

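Request:
jog_arm(
  plan=[
    [[0,0,-1,0,0],[0,0,-1,0,0]],
  ],
)

```text
clock: 16.75
eef_pos: [0.6226, -0.1852, 0.1559]
orientation: [0.476, 0.523, -0.476, 0.523]
contact_force: [0.0, 0.3, 0.8]
width: -0.0002
```

Request:
jog_arm(
  plan=[
    [[0,0,-1,0,0],[0,0,-1,0,0]],
  ],
)

```text
clock: 16.95
eef_pos: [0.6226, -0.1853, 0.155]
orientation: [0.476, 0.523, -0.476, 0.523]
contact_force: [-0.1, -0.2, -0.6]
width: -0.0
```

Request:
jog_arm(
  plan=[
    [[0,0,-1,0,0],[0,0,-1,0,0]],
  ],
)

```text
clock: 17.15
eef_pos: [0.6226, -0.1853, 0.1539]
orientation: [0.476, 0.523, -0.476, 0.523]
contact_force: [-0.9, -0.2, -0.6]
width: -0.0002
```

Request:
jog_arm(
  plan=[
    [[0,0,-1,0,0],[0,0,-1,0,0]],
  ],
)

```text
clock: 17.35
eef_pos: [0.6226, -0.1853, 0.153]
orientation: [0.476, 0.523, -0.476, 0.523]
contact_force: [0.1, 1.5, 0.2]
width: 0.0002
```

```bash
python3 - <<'E'
from h import *
c=cam(manip.grab_frame("scene"))
for z in np.arange(.16,.225,.008):
    p=proj(c,[[.6212+.0109,-.185+.001,z],[.6212,-.185,z]]); print(round(z,3),((p-165+.5)*8).round(0).tolist())
print(manip.get_state()["contact_force"])
E
```

```text
0.16 [[217.0, 479.0], [231.0, 451.0]]
0.168 [[213.0, 463.0], [227.0, 435.0]]
0.176 [[208.0, 447.0], [223.0, 419.0]]
0.184 [[204.0, 431.0], [218.0, 403.0]]
0.192 [[199.0, 414.0], [213.0, 386.0]]
0.2 [[194.0, 398.0], [209.0, 369.0]]
0.208 [[189.0, 381.0], [204.0, 352.0]]
0.216 [[184.0, 364.0], [199.0, 335.0]]
0.224 [[179.0, 346.0], [194.0, 318.0]]
[ 0.5400139   0.08979972 -0.1948486 ]
```

```bash
python3 - <<'E'
from h import *
c=cam(manip.grab_frame("scene"))
d=np.array([.994,-.109]);n=np.array([.109,.994])
for z in np.arange(.152,.225,.008):
    q=[np.r_[np.array([.4575,-.0092])+d*x+n*y,z] for x,y in ((.011,.0425),(.0,.0425),(.011,-.0425),(0,-.0425))]
    p=proj(c,q); print(round(z,3),((p-[240,140]+.5)*5).round(0).tolist())
f=manip.grab_frame("scene"); crop(f["color"],160,140,60,60,10,"pics/n1.png")
E
```

```text
0.152 [[290.0, 314.0], [299.0, 300.0], [142.0, 259.0], [152.0, 244.0]]
0.16 [[291.0, 304.0], [300.0, 289.0], [141.0, 248.0], [151.0, 234.0]]
0.168 [[291.0, 294.0], [300.0, 279.0], [141.0, 238.0], [151.0, 224.0]]
0.176 [[292.0, 284.0], [301.0, 269.0], [141.0, 228.0], [151.0, 213.0]]
0.184 [[292.0, 273.0], [302.0, 258.0], [140.0, 217.0], [150.0, 203.0]]
0.192 [[293.0, 263.0], [302.0, 248.0], [140.0, 206.0], [150.0, 192.0]]
0.2 [[293.0, 252.0], [303.0, 237.0], [139.0, 196.0], [149.0, 181.0]]
0.208 [[294.0, 241.0], [303.0, 226.0], [139.0, 185.0], [149.0, 170.0]]
0.216 [[294.0, 230.0], [304.0, 215.0], [139.0, 174.0], [149.0, 159.0]]
0.224 [[295.0, 219.0], [304.0, 204.0], [138.0, 162.0], [148.0, 148.0]]
```

View pics/n1.png

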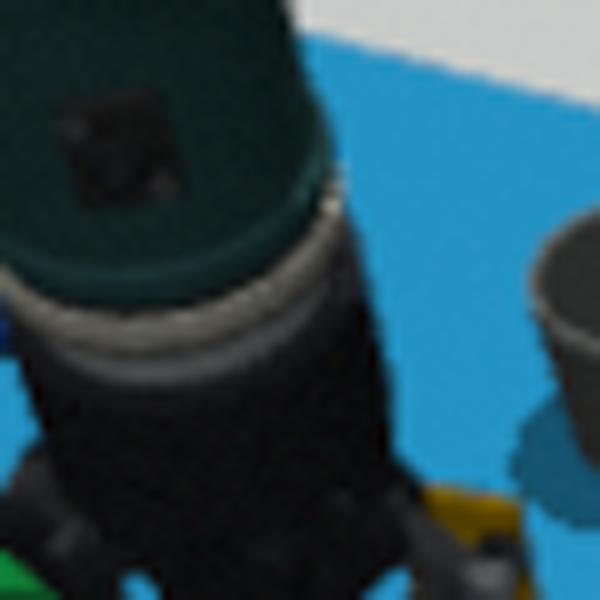

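Request:
jog_arm(
  plan=[
    [[0,0,-1,0,0],[0,0,-2,0,0],[0,0,-3,0,0],[0,0,-4,0,0],[0,0,-5,0,0]],
  ],
)

```text
clock: 18.0
eef_pos: [0.6227, -0.1853, 0.148]
orientation: [0.476, 0.523, -0.476, 0.523]
contact_force: [0.3, -0.0, 0.0]
width: -0.0001
```

```bash
python3 - <<'E'
from h import *
f=manip.grab_frame("scene"); crop(f["color"],160,180,60,50,12,"pics/n2.png")
s=manip.get_state(); print(s['clock'],s['eef_pos'],s['contact_force'],s['width'])
E
```

```text
18.05 [ 0.6225848  -0.18525567  0.14776521] [-0.26333483  0.40581125  0.64905951] 4.98958991054601e-05
```

View pics/n2.png

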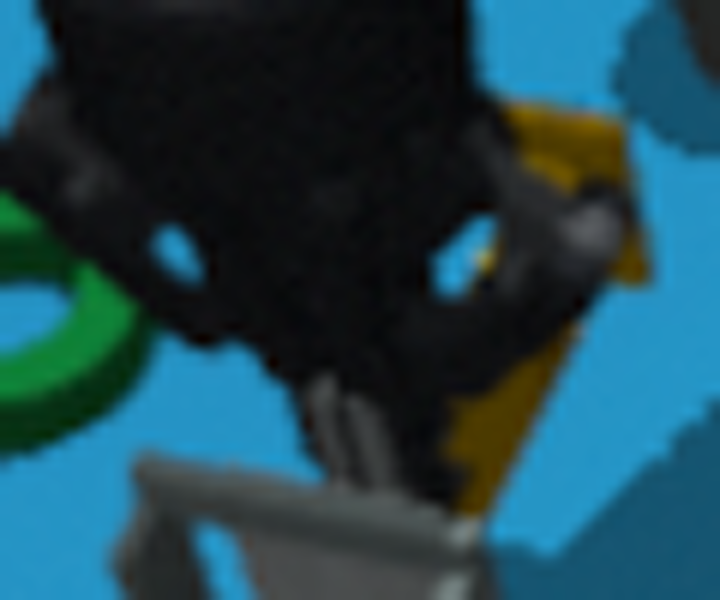

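Request:
jog_arm(
  plan=[
    [[0,0,-1,0,0],[0,0,-2,0,0],[0,0,-2,0,0]],
  ],
)

```text
clock: 18.35
eef_pos: [0.6226, -0.1852, 0.1459]
orientation: [0.476, 0.523, -0.476, 0.523]
contact_force: [-0.4, -0.4, -0.2]
width: 0.0
```

Request:
jog_arm(
  plan=[
    [[0,0,-1,0,0],[0,0,-1,0,0]],
  ],
)

```text
clock: 18.55
eef_pos: [0.6228, -0.1853, 0.1454]
orientation: [0.476, 0.523, -0.476, 0.523]
contact_force: [0.3, -0.9, 0.1]
width: 0.0
```

Request:
jog_arm(
  plan=[
    [[0,0,-1,0,0],[0,0,-1,0,0]],
  ],
)

```text
clock: 18.75
eef_pos: [0.6229, -0.1854, 0.1451]
orientation: [0.476, 0.523, -0.476, 0.524]
contact_force: [-1.3, 0.4, 4.3]
width: -0.0
```

Request:
jog_arm(
  plan=[
    [[0,0,-1,0,0],[0,0,-1,0,0]],
  ],
)

```text
clock: 18.95
eef_pos: [0.623, -0.1856, 0.1446]
orientation: [0.476, 0.522, -0.476, 0.524]
contact_force: [-1.1, -0.4, 5.9]
width: -0.0005
```

Request:
jog_arm(
  plan=[
    [[0,0,-1,0,0],[0,0,-1,0,0],[0,0,-1,0,0]],
  ],
)

```text
clock: 19.25
eef_pos: [0.6231, -0.1857, 0.1444]
orientation: [0.476, 0.522, -0.475, 0.524]
contact_force: [-2.7, 0.2, 7.8]
width: 0.0001
```

Request:
jog_arm(
  plan=[
    [[0,0,-1,0,0],[0,0,-1,0,0],[0,0,-1,0,0]],
  ],
)

```text
clock: 19.55
eef_pos: [0.6234, -0.1856, 0.1438]
orientation: [0.476, 0.522, -0.475, 0.524]
contact_force: [-1.9, -0.1, 8.1]
width: 0.0002
```

Request:
jog_arm(
  plan=[
    [[0,0,-1,0,0],[0,0,-1,0,0],[0,0,-1,0,0]],
  ],
)

```text
clock: 19.85
eef_pos: [0.6237, -0.1856, 0.1433]
orientation: [0.476, 0.522, -0.475, 0.525]
contact_force: [-2.0, 0.6, 10.5]
width: -0.0003
```

Request:
jog_arm(
  plan=[
    [[0,0,-1,0,0],[0,0,-1,0,0],[0,0,-1,0,0]],
  ],
)

```text
clock: 20.15
eef_pos: [0.6237, -0.1856, 0.1427]
orientation: [0.476, 0.522, -0.475, 0.525]
contact_force: [-2.9, 1.5, 10.7]
width: 0.0001
```

Request:
jog_arm(
  plan=[
    [[0,0,-1,0,0],[0,0,-1,0,0],[0,0,-1,0,0]],
  ],
)

```text
clock: 20.45
eef_pos: [0.6238, -0.1856, 0.142]
orientation: [0.476, 0.521, -0.475, 0.525]
contact_force: [-0.8, 0.3, 11.0]
width: 0.0001
```

```bash
python3 - <<'E'
from h import *
s=manip.get_state(); print(s['clock'],s['eef_pos'],s['contact_force'],s['ft_torque'],s['joint_pos'])
for n,o in (("scene",(160,180,60,60)),("top",(290,110,100,120))):
    f=manip.grab_frame(n); crop(f["color"],*o,10 if n=="scene" else 5,f"pics/{n}_p.png")
E
```

```text
20.45 [ 0.62382744 -0.18563522  0.14197487] [-0.82905114  0.34608677 10.99608575] [0.22292977 0.3336076  0.00910195] [-3.76339253e-01  3.29680041e-01  1.22663024e+00  7.09966697e-05
  1.57993625e+00  1.09928131e+00]
```

View pics/scene_p.png

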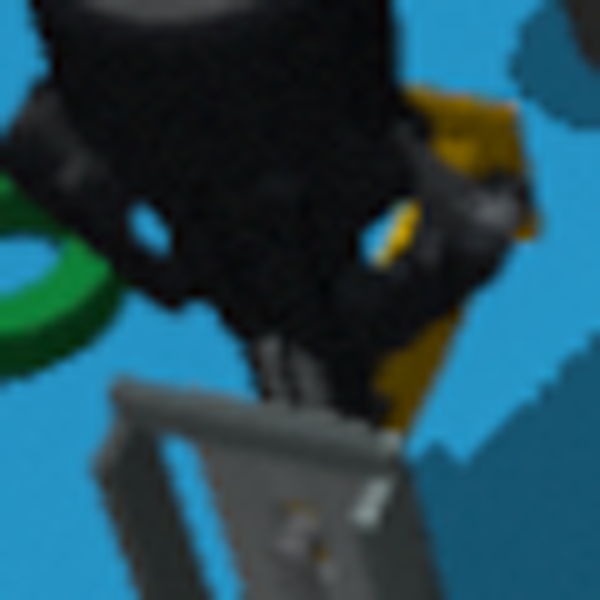

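View pics/top_p.png

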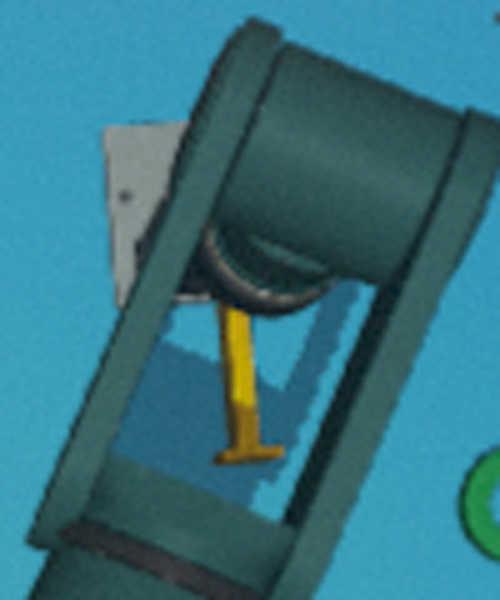

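Request:
jog_arm(
  plan=[
    [[0,0,-1,0,0],[0,0,-2,0,0],[0,0,-2,0,0]],
  ],
)

```text
clock: 20.85
eef_pos: [0.624, -0.1856, 0.1406]
orientation: [0.476, 0.521, -0.475, 0.525]
contact_force: [-3.9, 1.2, 12.3]
width: -0.0001
```

Request:
jog_arm(
  plan=[
    [[0,0,-1,0,0],[0,0,-1,0,0],[0,0,-1,0,0]],
  ],
)

```text
clock: 21.15
eef_pos: [0.6241, -0.1856, 0.1397]
orientation: [0.476, 0.521, -0.475, 0.525]
contact_force: [-1.7, 1.5, 12.5]
width: 0.0
```

Request:
jog_arm(
  plan=[
    [[0,0,-1,0,0],[0,0,-1,0,0],[0,0,-1,0,0]],
  ],
)

```text
clock: 21.45
eef_pos: [0.6241, -0.1857, 0.1395]
orientation: [0.477, 0.521, -0.475, 0.526]
contact_force: [-3.3, 1.1, 14.9]
width: -0.0002
```

Request:
jog_arm(
  plan=[
    [[0,0,-1,0,0],[0,0,-1,0,0],[0,0,-1,0,0]],
  ],
)

```text
clock: 21.75
eef_pos: [0.624, -0.1859, 0.1368]
orientation: [0.476, 0.521, -0.475, 0.525]
contact_force: [-2.3, 0.1, 10.1]
width: -0.0002
```

Request:
jog_arm(
  plan=[
    [[0,0,-1,0,0],[0,0,-1,0,0],[0,0,-1,0,0]],
  ],
)

```text
clock: 22.05
eef_pos: [0.624, -0.1859, 0.1366]
orientation: [0.476, 0.521, -0.475, 0.525]
contact_force: [-2.4, 1.2, 12.3]
width: -0.0002
```

Request:
jog_arm(
  plan=[
    [[0,0,-1,0,0],[0,0,-1,0,0],[0,0,-1,0,0]],
  ],
)

```text
clock: 22.35
eef_pos: [0.6239, -0.186, 0.1364]
orientation: [0.476, 0.521, -0.475, 0.525]
contact_force: [-3.8, 1.0, 14.6]
width: 0.0004
```

Request:
jog_arm(
  plan=[
    [[0,0,-1,0,0],[0,0,-1,0,0],[0,0,-1,0,0]],
  ],
)

```text
clock: 22.65
eef_pos: [0.6235, -0.1855, 0.1323]
orientation: [0.476, 0.522, -0.475, 0.524]
contact_force: [-1.8, 1.3, 8.3]
width: 0.0001
```

Request:
jog_arm(
  plan=[
    [[0,0,-1,0,0],[0,0,-1,0,0],[0,0,-1,0,0]],
  ],
)

```text
clock: 22.95
eef_pos: [0.6236, -0.1855, 0.1322]
orientation: [0.476, 0.522, -0.475, 0.525]
contact_force: [-2.4, 1.3, 11.1]
width: -0.0001
```

Request:
jog_arm(
  plan=[
    [[0,0,-1,0,0],[0,0,-1,0,0],[0,0,-1,0,0]],
  ],
)

```text
clock: 23.25
eef_pos: [0.6236, -0.1856, 0.1322]
orientation: [0.476, 0.522, -0.475, 0.525]
contact_force: [-3.7, 1.2, 13.9]
width: 0.0004
```

Request:
jog_arm(
  plan=[
    [[0,0,-1,0,0],[0,0,-2,0,0],[0,0,-2,0,0]],
  ],
)

```text
clock: 23.55
eef_pos: [0.6237, -0.1857, 0.1321]
orientation: [0.476, 0.521, -0.475, 0.525]
contact_force: [-5.9, 2.3, 20.0]
width: 0.0002
```

Request:
jog_arm(
  plan=[
    [[0,0,3,0,0],[0,0,8,0,0],[0,0,20,0,0],[0,0,45,0,0],[0,0,85,0,0],[0,0,120,0,0],[0,0,140,0,0]],
  ],
)

```text
clock: 24.25
eef_pos: [0.6234, -0.1856, 0.2698]
orientation: [0.476, 0.522, -0.475, 0.525]
contact_force: [0.2, -0.3, -0.5]
width: 0.0
```

Request:
jog_arm(
  plan=[
    [[-40,0,0,0,0],[-85,0,0,0,0],[-130,20,0,0,0],[-170,60,0,0,0],[-190,105,0,0,0],[-200,150,0,0,0],[-200,150,0,0,0]],
  ],
)

```text
clock: 24.95
eef_pos: [0.4211, -0.031, 0.2669]
orientation: [0.475, 0.525, -0.473, 0.525]
contact_force: [-0.5, -0.8, -0.6]
width: 0.0
```

```bash
python3 - <<'E'
from h import *
from ov2 import br_lines
s=manip.get_state(); print(s['clock'],s['eef_pos'],s['contact_force'])
for n,o,k in (("scene",(165,190,55,70),7),("top",(305,130,45,70),8)):
    f=manip.grab_frame(n); c=cam(f); cv2.imwrite(f"pics/{n}_end.png",f["color"][:,:,::-1])
    crop(f["color"],*o,k,"pics/t1.png"); crop(f["color"],*o,k,"pics/t2.png",br_lines([.6438,-.1830,.096],.060),c)
    cv2.imwrite(f"pics/{n}_q.png",np.hstack([cv2.imread("pics/t1.png"),cv2.imread("pics/t2.png")]))
E
```

```text
24.95 [ 0.42109767 -0.03097016  0.26694438] [-0.49911194 -0.80396313 -0.5693848 ]
```

View pics/scene_q.png

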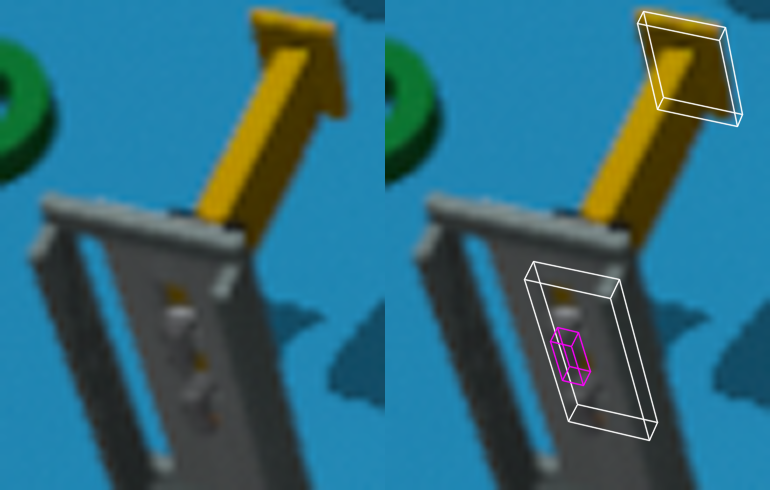

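View pics/top_q.png

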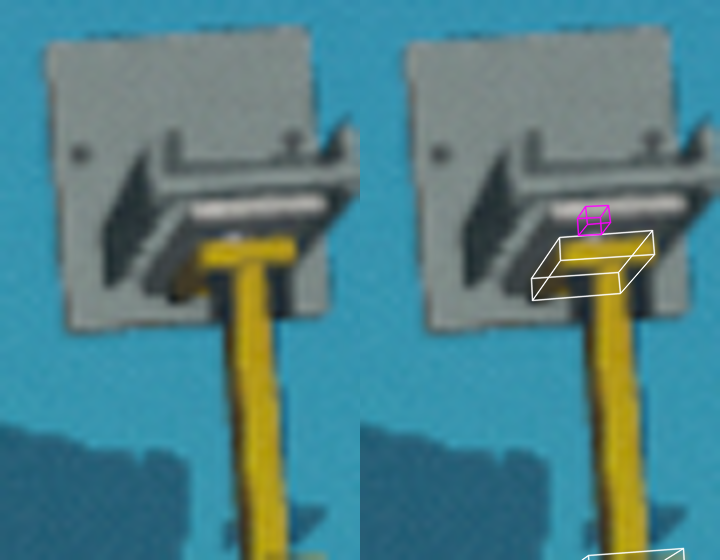

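View pics/scene_end.png

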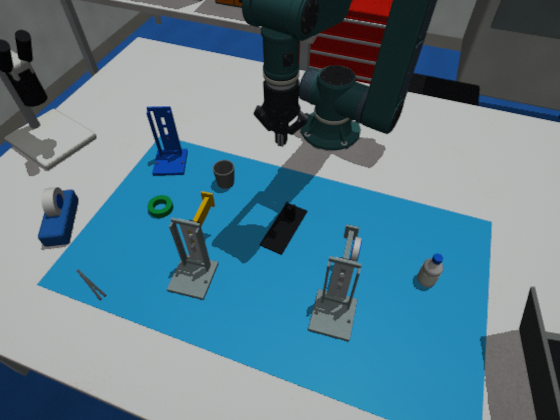

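```bash
python3 - <<'E'
from h import *
from ov2 import br_lines
ks=[]
for n,o,k in (("scene",(185,185,40,40),10),("top",(320,175,30,30),13)):
    f=manip.grab_frame(n); c=cam(f)
    crop(f["color"],*o,k,"pics/t1.png"); crop(f["color"],*o,k,"pics/t2.png",br_lines([.6438,-.1830,.096],.060),c)
    ks.append(cv2.resize(np.hstack([cv2.imread("pics/t1.png"),cv2.imread("pics/t2.png")]),(600,300)))
cv2.imwrite("pics/r.png",np.vstack(ks))
E
```

```text
(no output)
```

View pics/r.png

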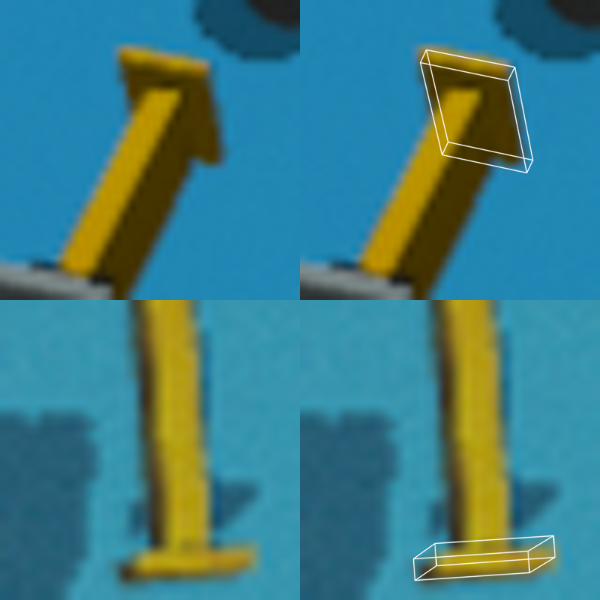

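```bash
python3 -c "
from rig import manip
print(manip.sign_off()); print(manip.get_state()['clock'])"
```

```text
the job is handed in; nothing more can be done
None
the job is handed in; nothing more can be done
```

The yellow bracket is on the empty grey post and I have handed the job in. I believe it is locked, but I could not see the latch itself clearly enough to confirm it.

**What I did:** I lifted the bracket off its rest and fed both lugs into the slots with no side force. The back plate met the strip at about 5 N, with the bracket about 79 mm up. I then lowered it onto the latch, let go, and pressed on the black pad with shut fingers, peaking at about 20 N. After that I backed the arm well clear.

**What the last checks showed:**
- **Pressing down:** the bracket gave way suddenly twice. The second drop was about 4 mm, and after it the bracket stayed rigid up to 20 N. From first pad contact it moved about 13 mm, which fits 72 mm down to 60 mm.
- **Pictures:** both cameras agree with the bracket at 60 mm and not visibly tilted, to within the calibration error.
- **Surroundings:** I saw no change in the other post, bottle, tape or cup in the last wide picture. The arm read no contact force at the end.

**What disagreed or is unproven:**
- **Fingertips:** the shut fingertips were about 16 mm behind the tool point, not 8 mm ahead as stated. I found the pad by feel instead.
- **Scene camera:** it read about 2 mm off from the top camera, the same way for the bracket and the post.
- **Latch:** I inferred it is out from the snap and the hard stop, and I did not tug the bracket to test it.

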